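# Offer a bare lid up to its freshly glazed caddy

## Robot

A 6-joint arm with a two-finger parallel gripper is mounted at the origin on the work surface. World frame = base frame: x ahead of the robot, y to its left, z up, the work surface at z = 0. Lengths are in m, angles in rad, forces in N, time in s.
With the tool pointing down it reaches from about 0.35 to 0.775 m from the base axis. Payload 7.3 kg.
Tool frame: the origin (TCP) lies at the centre of the arm's flange, where the gripper is bolted on; the fingertips stand 178 mm ahead of it and the grasp point (between the pads) lies 159 mm ahead of it (tip_extent is the distance from the TCP to the fingertips, in m); z points along the fingers, y is the line along which they close (so a half turn about z gives the same grasp; the last joint's range is limited). The gripper opens to 92 mm and grips with 3 to 60 N. Pads are 19 mm wide; open, the fingers measure 130 mm over their backs; the gripper's body (75 mm by 190 mm) begins 47 mm behind the grasp point.
Start: joints at [-1.268, 0.342, 1.524, -0, 1.275, -0.146], TCP at [0.228, -0.473, 0.405] pointing down, gripper open.
Joint ranges: [-2.53, 2.53], [-0.77, 2.02], [0.04, 2.7], [-1, 4.14], [0.28, 2.66], [-3.11, 3.11]. Speed limits (rad/s): [2.57, 2.57, 3.14, 3.14, 3.14, 3.14].

## Interface

Orientations are given as [roll, pitch, yaw] about the fixed x, y, z axes, in that order (R = Rz(yaw) Ry(pitch) Rx(roll)).
In Python, from cell import * gives the robot as it stands.
- The arm moves only by the tool arm_command, never from a script. Its arguments are lists of equal length, an entry for each row: "xyz": the shift along the world's x, y, z in mm, a list of three; "spin": the turn about the world's z in degrees. In form: {"xyz": [[tx, ty, tz], ...], "spin": [spin, ...]}. A call has 1 to 20 rows; each row shifts and turns the commanded pose from where the row before left it; what a row does not reach is not made up. A row lasts 1/10 s, in which the tool goes at most 50 mm and 8.59 degrees, less where a joint would pass 70% of its speed; a pose out of reach is approached as far as the arm can. A call with a gripper value outside its range is refused whole. "jaw" is the opening, from -1 (shut) to 1 (fully open), set as the call begins (left out, the last holds). The fingers move at their own pace and stop on an object; "squeeze" is the grip in N (left out, the last holds). Time passes only in rows, so rows that do not move let the fingers close. It gives the time, the measured TCP pose, the force, the opening and the grip force at its end, in the units of the state.
- observe(): the state, without advancing time (a new reading comes with each control period).
- read_camera(name): name is "scene" or "top"; returns a dict with "img" (400x640x3 uint8, red, green, blue), "depth" (400x640 float32, m along the optical axis (not along the pixel's ray), 0 where there is no reading), "fx", "fy", "cx", "cy" (pixels), "world_from_camera" (4x4, takes a point from camera to world coordinates). Camera axes: x right, y up, looking along -z (the intrinsics and any distortion apply to the point x, -y, -z); pixel columns grow to the right and rows downward; lengths in m; the calibration is good to about 2 mm. A picture is of the moment at which its call begins.
- hand_in(): hands the job in; it is judged then, once.
The state is a dict: "time": time; "qpos": joint angles; "qvel": joint speeds; "joint_efforts": joint torques, N m; "tool_pos": TCP position; "tool_rot": TCP orientation; "contact_force": force on the tool from outside, world axes, zero at the start; "torque": the same for the moment, N m; "opening": finger opening in m; "grip_force": force on a finger pad.
Only numpy, scipy, OpenCV 4.12 (cv2) and the standard library are available. Lean on these libraries where they do the work, as an engineer would, in place of code of your own. Each camera call takes 0.05 s, during which the arm holds its last target. There are 200 camera calls.

## Task

Slide the clear cover of the wooden dust box right open and leave it open, lift the rectangular lid out by its knob, bring it across, clear of the row of vases, and hold it level, square and centred over the mouth of the rectangular glazed caddy with its lower edge about a centimetre above the rim, so that I can check the fit. The glaze is wet: nothing may touch the caddy, and the other ware on the bench and the round lid in the box must not be knocked or shifted. Finish still holding the lid there in the gripper; do not set it down.

Things in the scene. Friction and masses are not known exactly. Their poses are not given: they have to be found in the camera images.
- box: Plywood dust box, fixed, 290 (its x) x 410 (its y) x 58 mm high, walls 10, floor 6 mm thick; origin under its centre, z up. Aluminium side channels reach 73 mm. A fixed clear panel (height 59 to 63 mm) closes its +y half for good; a sliding cover closes the -y half, where two loose lids lie on the floor side by side along the box's x, 110 mm to the -y side of its centre.
- cover (a joint): How far the clear sliding cover is open, m: 0 shut (over the box's -y half), 0.18 at its end stop (over the fixed panel). It slides along the box's +y with about 2 N of friction and stays where left. Panel 268 x 200 x 4 mm, 66 to 70 mm above the table; starts shut or up to 40 mm open.
- cover_handle (a point): Top centre of the cover's aluminium bar handle, 93 mm above the table. Bar 90 mm long along the box's x, 14 mm wide along its y, from 7 to 23 mm above the panel's top (on two feet). Moves with the cover; when shut it is 150 mm to the -y side of the box's centre. Axes as the box's.
- caddy_lid: The rectangular lid, bare dark-grey fired clay, about 0.18 kg, loose in the box. Origin at the centre of its lower edge (under its flange), z up, x along its long side. Flange 93 x 61 mm from 0 to 8 mm high, plate 110 x 78 mm from 8 to 15 mm, upright bar knob 44 (along x) x 16 (along y) mm from 15 to 43 mm, at the centre.
- caddy: The rectangular caddy, loose, standing on a 15 mm wooden bat; open-topped, white raw glaze with a dark foot, 110 (its x) x 78 (its y) x 90 mm high, walls 6 mm; origin under its centre, z up. Wet glaze: not to be touched.
- caddy_rim (a point): Centre of the caddy's mouth at rim height (90 mm above its underside, about 105 mm above the table); axes as the caddy's: x along its long side.
- round_lid: Bystander: round lid of the same dark clay, 92 mm across, 42 mm high with a small round knob, loose in the box beside the rectangular one; origin under its centre.
- round_jar: Bystander: round white-glazed jar, 94 mm across, 90 mm high, on the same bat as the caddy; origin under its centre.
- vase_tall: Bystander: dark clay vase, 68 mm across, 185 mm high, one of the row of three on a 15 mm ware board between the box and the bat; origin under its centre.
- vase_straight: Bystander: nearly straight-sided dark clay vase, 66 mm across, 165 mm high, in the same row; origin under its centre.
- vase_round: Bystander: round-bellied dark clay vase, 72 mm across, 150 mm high, in the same row; origin under its centre.
- glaze_brush: Bystander: brush lying on the table near the bat.
- wax_bottle: Bystander: white bottle, 52 mm across, 130 mm high, beside the bat; origin under its centre.

How it is judged:
By the outcome, as a careful person would: the job done as asked, in the order asked, and still so for the second after the job is handed in, while the arm keeps its last pose, push and grip.
It also fails if it takes over 51 s, if anything falls off the work surface, if the arm or the gripper's body presses on something with over 40 N, if the wrist force passes 120 N, or if a joint passes its speed limit or range.

## Working session

There is one attempt and no reset: what is moved stays moved. The work goes in short steps, Python scripts to look and compute and a tool call to move; the robot and the scene stay as the last step left them, time stands still between calls to the robot, and variables do not carry over. Pictures are saved under pics/ and viewed, at most 10 in all, crops included, and the job is handed in when it is done.

Besides the shell and the picture viewer there is one more tool, called after "Emit:" in YAML: its name, and indented under it one key for each argument. arm_command: Moves the arm, as the interface text tells. Its arguments: {"type":"object","properties":{"xyz":{"type":"array","items":{"type":"array","items":{"type":"number"}}},"spin":{"type":"array","items":{"type":"number"}},"jaw":{"type":"number"},"squeeze":{"type":"number"}},"required":["xyz","spin"]}

```bash
mkdir -p pics; cat > h.py <<'E'
from cell import *
import numpy as np, cv2
def grab(n):
    c=read_camera(n); d=c["depth"]; v,u=np.mgrid[:400,:640]
    P=np.stack([(u-c["cx"])/c["fx"]*d,-(v-c["cy"])/c["fy"]*d,-d],-1)
    W=np.array(c["world_from_camera"]); P=P@W[:3,:3].T+W[:3,3]; P[d==0]=np.nan
    return c,P
E
python3 - <<'E'
from h import *
s=observe(); print(s)
for n in("top","scene"):
    c,P=grab(n); cv2.imwrite(f"pics/{n}0.png",c["img"][...,::-1]); np.savez(f"{n}0.npz",P=P,img=c["img"]); print({k:v for k,v in c.items() if k not in("img","depth")})
E
```

```text
{'time': 0.0, 'qpos': array([-1.26801809e+00,  3.42717781e-01,  1.52500191e+00,  7.94006366e-06,
        1.27538869e+00, -1.46025395e-01]), 'qvel': array([-0.00023755,  0.00073866,  0.00136112, -0.0001884 ,  0.00143416,
        0.00039354]), 'joint_efforts': array([-7.55896945e-04, -4.31244206e+01, -2.44226092e+01,  7.15351151e-02,
        5.58750762e-02, -1.20217610e-04]), 'tool_pos': array([ 0.22776092, -0.47287755,  0.40405259]), 'tool_rot': array([-3.14009416e+00, -2.28061511e-04,  4.48801141e-01]), 'contact_force': array([ 0.1465458 ,  0.37084425, -0.40991438]), 'torque': array([ 0.03613111, -0.03345857, -0.00582123]), 'grip_force': 0.0, 'opening': 0.09197974433333625}
{'fx': 382.35003979153487, 'fy': 382.35003979153487, 'cx': 321.54627911012466, 'cy': 204.04373320137753, 'world_from_camera': array([[-0.02405843,  0.99597458, -0.08634717,  0.43508912],
       [-0.99932521, -0.02635721, -0.02558178, -0.08854088],
       [-0.02775468,  0.08567345,  0.99593661,  1.1061921 ],
       [ 0.        ,  0.        ,  0.        ,  1.        ]])}
{'fx': 480.5687484688442, 'fy': 480.5687484688442, 'cx': 312.479587110571, 'cy': 204.92027190879548, 'world_from_camera': array([[ 0.90449005, -0.36063607,  0.2276826 ,  0.84059342],
       [ 0.42643922,  0.77333206, -0.46915574, -0.68534388],
       [-0.00687977,  0.52143949,  0.85326053,  1.21564038],
       [ 0.        ,  0.        ,  0.        ,  1.        ]])}
```

View pics/top0.png

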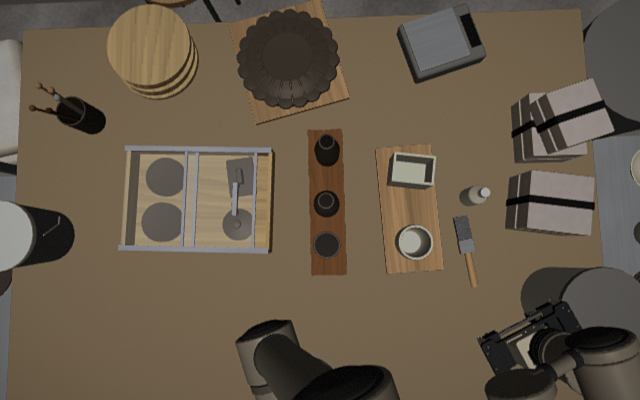

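View pics/scene0.png

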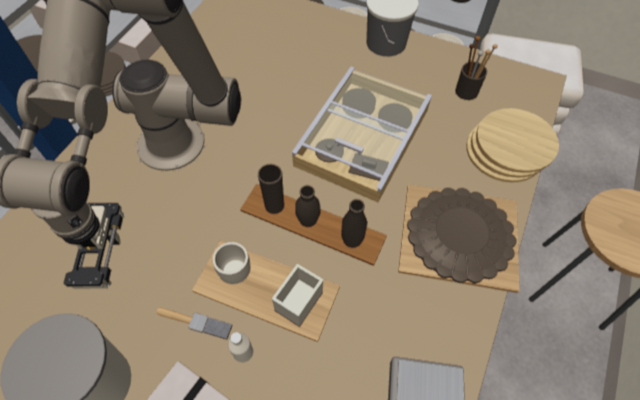

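Top view: box at cols 120–272, rows 147–252, its +y pointing image-left. The handle is at about (236,190), the rectangular lid at (240,175) and the round lid at (238,225). The vases are at col 325, the caddy at (413,169) and the jar at (415,242).

```bash
cat >> h.py <<'E'
def rect(Q):
    (c,s,a)=cv2.minAreaRect((Q[:,:2]*1000).astype(np.float32)); return np.round(c,1),np.round(s,1),round(a,2),len(Q)
def sel(P,x,y,z): 
    m=(P[...,0]>x[0])&(P[...,0]<x[1])&(P[...,1]>y[0])&(P[...,1]<y[1])&(P[...,2]>z[0])&(P[...,2]<z[1]); return m
E
python3 - <<'E'
from h import *
for n in("top","scene"):
    D=np.load(f"{n}0.npz"); P=D["P"]
    if n=="top":
        for r,c in [(169,413),(175,240),(225,238),(190,236),(200,236),(148,200),(251,200),(200,215),(242,415),(148,326),(202,326),(243,326),(195,480),(200,290),(187,150),(165,258),(300,150)]: print((r,c),np.round(P[r,c],3))
    for nm,b in dict(handle=((.3,.65),(0,.25),(.086,.1)),caddyrim=((.42,.6),(-.42,-.28),(.098,.112)),jar=((.25,.42),(-.42,-.28),(.098,.112)),boxch=((.25,.7),(0,.6),(.069,.077)),vases=((.25,.65),(-.2,0),(.1,.2))).items():
        m=sel(P,*b); Q=P[m]; print(n,nm,rect(Q) if len(Q) else 0,np.round(np.nanmean(Q,0),4), np.round(Q.min(0),3) if len(Q) else 0, np.round(Q.max(0),3) if len(Q) else 0)
i=cv2.imread("pics/top0.png"); cv2.imwrite("pics/cr.png",cv2.resize(i[135:265,115:285],None,fx=4.5,fy=4.5,interpolation=cv2.INTER_CUBIC))
E
```

```text
(169, 413) [ 0.623 -0.324  0.021]
(175, 240) [0.611 0.161 0.07 ]
(225, 238) [0.474 0.167 0.072]
(190, 236) [0.567 0.167 0.091]
(200, 236) [0.54  0.167 0.092]
(148, 200) [0.689 0.27  0.076]
(251, 200) [0.406 0.27  0.075]
(200, 215) [0.544 0.232 0.066]
(242, 415) [ 0.415 -0.32   0.023]
(148, 326) [ 0.648 -0.079  0.202]
(202, 326) [ 0.522 -0.075  0.162]
(243, 326) [ 0.421 -0.073  0.179]
(195, 480) [ 0.533 -0.47   0.121]
(200, 290) [ 0.545  0.032 -0.001]
(187, 150) [0.586 0.414 0.065]
(165, 258) [0.65  0.123 0.006]
(300, 150) [0.267 0.44  0.001]
top handle (array([542.9, 171.9]), array([14.9, 86.5]), 86.9, 183) [0.5435 0.1707 0.093 ] [0.5   0.162 0.086] [0.586 0.181 0.099]
top caddyrim (array([ 512.7, -314.5]), array([ 77.8, 178.3]), 85.47, 199) [ 0.5207 -0.3258  0.1046] [ 0.421 -0.36   0.098] [ 0.599 -0.28   0.111]
top jar (array([ 389. , -318.5]), array([27.7, 77.4]), 28.36, 89) [ 0.3876 -0.3206  0.1046] [ 0.373 -0.347  0.098] [ 0.418 -0.28   0.109]
top boxch (array([549. , 285.2]), array([411.9, 290.4]), 87.4, 7255) [0.5441 0.2339 0.0721] [0.396 0.074 0.069] [0.7   0.497 0.077]
top vases (array([517.7, -74.7]), array([ 64. , 265.6]), 88.72, 1319) [ 0.4966 -0.0753  0.1569] [ 0.385 -0.11   0.1  ] [ 0.65  -0.042  0.2  ]
scene handle (array([547.9, 171.3]), array([18.9, 89. ]), 89.63, 138) [0.5483 0.17   0.0919] [0.503 0.162 0.086] [0.592 0.181 0.097]
scene caddyrim (array([ 512.2, -315.4]), array([ 78.3, 179.4]), 86.23, 229) [ 0.5192 -0.326   0.104 ] [ 0.42  -0.36   0.098] [ 0.599 -0.281  0.11 ]
scene jar (array([ 392.5, -318.9]), array([25.1, 76.9]), 25.61, 88) [ 0.39   -0.3182  0.1037] [ 0.375 -0.348  0.098] [ 0.42  -0.281  0.11 ]
scene boxch (array([552.2, 285.6]), array([413.9, 292.2]), 87.44, 3811) [0.554  0.2287 0.0718] [0.399 0.073 0.069] [0.7   0.499 0.077]
scene vases (array([518.5, -76.2]), array([ 66. , 263.4]), 89.37, 1330) [ 0.4783 -0.0844  0.1498] [ 0.387 -0.109  0.1  ] [ 0.65  -0.042  0.197]
```

View pics/cr.png

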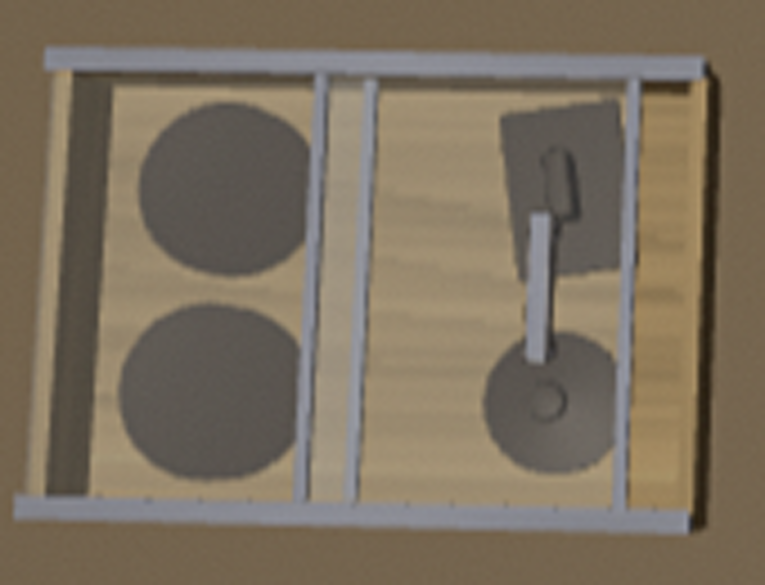

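The crop shows the cover slightly open (about 36 mm). The knob's long axis is near world x, slightly rotated. I'll grip the handle bar across its width.

Emit:
arm_command:
  xyz:
    - [16, 32, 10]
    - [16, 32, 10]
    - [16, 32, 10]
    - [16, 32, 10]
    - [16, 32, 0]
    - [16, 32, 0]
    - [16, 32, 0]
    - [16, 32, 0]
    - [16, 32, 0]
    - [16, 32, 0]
    - [16, 32, 0]
    - [16, 32, 0]
    - [16, 32, 0]
    - [16, 32, 0]
    - [16, 32, 0]
    - [16, 32, 0]
    - [16, 32, 0]
    - [16, 32, 0]
    - [16, 32, 0]
    - [14, 36, 0]
  spin: [-1.4, -1.4, -1.4, -1.4, -1.4, -1.4, -1.4, -1.4, -1.4, -1.4, -1.4, -1.4, -1.4, -1.4, -1.4, -1.4, -1.4, -1.4, -1.4, -1.7]
  jaw: 0
  squeeze: 15

```text
time: 2.1
tool_pos: [0.5464, 0.1722, 0.4442]
tool_rot: [3.141, 0.001, -0.047]
contact_force: [0.6, -0.4, 0.7]
opening: 0.0459
grip_force: 0.0
```

Emit:
arm_command:
  xyz:
    - [0, 0, -20]
    - [0, 0, -30]
    - [0, 0, -30]
    - [0, 0, -30]
    - [0, 0, -30]
    - [0, 0, -20]
    - [0, 0, -15]
    - [0, 0, -10]
    - [0, 0, 0]
    - [0, 0, 0]
  spin: [0, 0, 0, 0, 0, 0, 0, 0, 0, 0]

```text
time: 3.1
tool_pos: [0.546, 0.171, 0.2601]
tool_rot: [-3.142, -0.0, -0.045]
contact_force: [0.0, -0.3, -0.0]
opening: 0.046
grip_force: 0.0
```

Emit:
arm_command:
  xyz:
    - [0, 0, 0]
    - [0, 0, 0]
    - [0, 0, 0]
    - [0, 0, 0]
    - [0, 0, 0]
    - [0, 0, 0]
  spin: [0, 0, 0, 0, 0, 0]
  jaw: -1
  squeeze: 15

```text
time: 3.7
tool_pos: [0.5458, 0.171, 0.26]
tool_rot: [3.141, -0.0, -0.045]
contact_force: [-0.7, -0.4, 1.8]
opening: 0.014
grip_force: 15.0
```

Emit:
arm_command:
  xyz:
    - [0.3, 7, 0]
    - [0.6, 14, 0]
    - [0.6, 14, 0]
    - [0.6, 14, 0]
    - [0.6, 14, 0]
    - [0.6, 14, 0]
    - [0.6, 14, 0]
    - [0.6, 14, 0]
    - [0.6, 14, 0]
    - [0.6, 14, 0]
    - [0.3, 7, 0]
    - [0, 1, 0]
    - [0, 1, 0]
    - [0, 0, 0]
  spin: [0, 0, 0, 0, 0, 0, 0, 0, 0, 0, 0, 0, 0, 0]

```text
time: 5.1
tool_pos: [0.5522, 0.3132, 0.26]
tool_rot: [3.141, -0.001, -0.045]
contact_force: [3.9, -3.1, 4.6]
opening: 0.0139
grip_force: 15.0
```

Emit:
arm_command:
  xyz:
    - [0, 1, 0]
    - [0, 1, 0]
    - [0, 1, 0]
    - [0, 0, 0]
  spin: [0, 0, 0, 0]

```text
time: 5.5
tool_pos: [0.5524, 0.314, 0.2599]
tool_rot: [3.137, 0.0, -0.045]
contact_force: [3.0, -14.0, 8.1]
opening: 0.0139
grip_force: 15.0
```

Emit:
arm_command:
  xyz:
    - [0, -1, 0]
    - [0, -1, 0]
  spin: [0, 0]

```text
time: 5.7
tool_pos: [0.5523, 0.3133, 0.26]
tool_rot: [3.14, -0.001, -0.046]
contact_force: [3.2, -2.5, 4.0]
opening: 0.0136
grip_force: 15.0
```

Emit:
arm_command:
  xyz:
    - [0, 0, 0]
    - [0, 0, 0]
    - [0, 0, 0]
    - [0, 0, 0]
    - [0, 0, 20]
    - [0, 0, 30]
    - [0, 0, 30]
    - [0, 0, 30]
    - [0, 0, 0]
  spin: [0, 0, 0, 0, 0, 0, 0, 0, 0]
  jaw: 0

```text
time: 6.6
tool_pos: [0.5522, 0.3145, 0.3746]
tool_rot: [-3.138, -0.007, -0.045]
contact_force: [0.6, 0.1, 0.5]
opening: 0.0459
grip_force: 0.0
```

```bash
python3 - <<'E'
from h import *
for n in("top","scene"):
    c,P=grab(n); np.savez(f"{n}1.npz",P=P,img=c["img"])
    cv2.imwrite(f"pics/{n}1.png",c["img"][...,::-1])
    for nm,b in dict(plate=((.5,.7),(.09,.22),(.0155,.03)),knob=((.5,.7),(.09,.22),(.04,.056)),handle=((.49,.6),(.28,.35),(.085,.1)),caddy=((.54,.7),(-.42,-.26),(.099,.111)),jar=((.3,.47),(-.42,-.26),(.099,.111)),round=((.35,.52),(.09,.25),(.012,.06))).items():
        Q=P[sel(P,*b)]
        if len(Q): print(n,nm,rect(Q),np.round(Q.mean(0),4),np.round(np.median(Q[:,2]),4))
E
```

```text
top plate (array([589.8, 157. ]), array([125.9, 179.4]), 88.12, 1119) [0.6012 0.1703 0.0218] 0.0217
top knob (array([635.3, 156.3]), array([128. ,  87.5]), 88.28, 131) [0.6344 0.1643 0.0481] 0.0486
top handle (array([516.9, 314.9]), array([12.8, 21.7]), 88.82, 51) [0.5168 0.3143 0.0928] 0.0935
top caddy (array([ 608.9, -308.6]), array([107. ,  79.4]), 82.34, 282) [ 0.6086 -0.3225  0.1048] 0.1049
top jar (array([ 416.9, -303.7]), array([85.6, 88. ]), 87.1, 251) [ 0.4163 -0.3041  0.1049] 0.105
top round (array([467.2, 155.5]), array([142.9, 100.6]), 83.36, 853) [0.4746 0.1743 0.0257] 0.0229
scene plate (array([595.3, 157.1]), array([120.1, 193.7]), 87.34, 791) [0.6009 0.1674 0.0214] 0.0213
scene knob (array([600.8, 153.2]), array([188.1, 126. ]), 0.08, 113) [0.6333 0.1579 0.0482] 0.0483
scene handle (array([553.3, 313.4]), array([18.3, 89.6]), 88.87, 138) [0.5539 0.3123 0.0914] 0.0915
scene caddy (array([ 612.2, -308.8]), array([107.4,  79.8]), 82.44, 327) [ 0.6134 -0.3218  0.1043] 0.1043
scene jar (array([ 420.7, -305. ]), array([87.2, 90.9]), 28.58, 266) [ 0.4218 -0.3058  0.1038] 0.1038
scene round (array([462.9, 167.6]), array([165.7, 113.9]), 84.91, 801) [0.4606 0.1713 0.0289] 0.0232
```

View pics/top1.png

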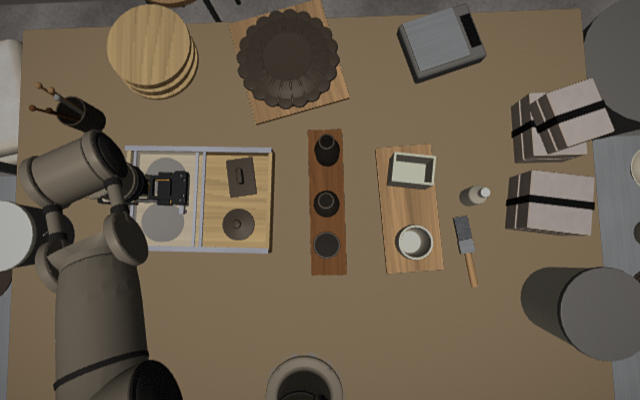

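Top view: the cover is stowed over the fixed panel and the box's -y half is open. The rectangular lid is at about (242,176), the round lid at (238,224), and the caddy at (413,169) with its long side across the image.

```bash
cat >> h.py <<'E'
def seg(P,img,b,white):
    g=img.astype(int).sum(-1); m=sel(P,*b)&((g>330) if white else (g<290))
    n,l,st,_=cv2.connectedComponentsWithStats(m.astype(np.uint8),connectivity=8)
    k=1+np.argmax(st[1:,4]); return P[l==k]
E
python3 - <<'E'
from h import *
for n in("top","scene"):
    D=np.load(n+"1.npz"); P=D["P"]; im=D["img"]
    L=seg(P,im,((.54,.68),(.085,.22),(.012,.06)),0); print(n,"lid",rect(L),np.round(L.mean(0),4))
    K=L[L[:,2]>.042]; print("knob",rect(K),np.round(K.mean(0),4)); pl=L[L[:,2]<.026]; print("plate",rect(pl))
    C=seg(P,im,((.54,.7),(-.42,-.26),(.099,.111)),1); print("caddy",rect(C),np.round(C.mean(0),4))
    m=sel(P,(.54,.7),(-.42,-.24),(.1,.111)); C=P[m]; print(rect(C), im[m].sum(-1).min())
    R=seg(P,im,((.35,.53),(.09,.25),(.012,.06)),0); print("round",rect(R))
    for v in((.37,.47),(.48,.56),(.59,.69)): Q=P[sel(P,v,(-.13,0),(.1,.25))]; print("vase",rect(Q),Q[:,2].max().round(3))
E
```

```text
top lid (array([613.7, 170.7]), array([110.3,  78.4]), 6.61, 998) [0.6131 0.1695 0.0244]
knob (array([613.1, 170.3]), array([43.1, 15.8]), 5.84, 85) [0.6125 0.1694 0.0493]
plate (array([613.7, 170.7]), array([110.3,  78.4]), 6.61, 877)
caddy (array([ 609.3, -308.7]), array([107. ,  78.7]), 82.34, 230) [ 0.6078 -0.3233  0.1053]
(array([ 609.2, -306.9]), array([110.8,  79.3]), 82.02, 352) 179
round (array([478.6, 179.7]), array([92. , 85.8]), 88.69, 793)
vase (array([416.2, -73. ]), array([62.8, 62.4]), 88.44, 577) 0.185
vase (array([524.6, -74.5]), array([63.3, 64. ]), 88.41, 502) 0.172
vase (array([658.7, -80.6]), array([55.1, 66.6]), 7.1, 568) 0.206
scene lid (array([617.7, 166.9]), array([104.1,  78.5]), 6.14, 652) [0.6172 0.1639 0.0252]
knob (array([617.4, 169.3]), array([43.3, 17.5]), 8.97, 72) [0.6178 0.1682 0.0479]
plate (array([617.8, 167.9]), array([104. ,  76.6]), 6.49, 515)
caddy (array([ 612.2, -308.8]), array([107.4,  79.8]), 82.44, 326) [ 0.6133 -0.322   0.1043]
(array([ 612.4, -306.6]), array([111.3,  79.7]), 82.0, 402) 395
round (array([482.1, 177.8]), array([82. , 89.8]), 25.02, 496)
vase (array([419.5, -72.8]), array([63.6, 67.7]), 18.85, 745) 0.186
vase (array([528.8, -80.3]), array([62.6, 53.8]), 3.92, 522) 0.172
vase (array([662. , -87.5]), array([54.9, 55.9]), 89.88, 612) 0.205
```

Emit:
arm_command:
  xyz:
    - [8, -18, 0]
    - [8, -18, 0]
    - [8, -18, 0]
    - [8, -18, 0]
    - [8, -18, 0]
    - [8, -18, 0]
    - [8, -18, 0]
    - [6.8, -18.5, 0]
    - [0, 0, 0]
    - [0, 0, -20]
    - [0, 0, -30]
    - [0, 0, -30]
    - [0, 0, -30]
    - [0, 0, -20]
    - [0, 0, -15]
    - [0, 0, 0]
    - [0, 0, 0]
  spin: [1.2, 1.2, 1.2, 1.2, 1.2, 1.2, 1.2, 0.7, 0, 0, 0, 0, 0, 0, 0, 0, 0]

```text
time: 8.4
tool_pos: [0.6147, 0.1699, 0.2249]
tool_rot: [-3.142, -0.0, 0.114]
contact_force: [0.6, -0.8, 0.1]
opening: 0.0463
grip_force: 0.0
```

Emit:
arm_command:
  xyz:
    - [0, 0, -8]
    - [0, 0, -8]
    - [0, 0, -5]
    - [0, 0, 0]
  spin: [0, 0, 0, 0]

```text
time: 8.8
tool_pos: [0.6143, 0.1694, 0.2028]
tool_rot: [3.141, 0.002, 0.114]
contact_force: [0.5, -0.7, 0.3]
opening: 0.0459
grip_force: 0.0
```

Emit:
arm_command:
  xyz:
    - [0, 0, 0]
    - [0, 0, 0]
    - [0, 0, 0]
    - [0, 0, 0]
    - [0, 0, 0]
    - [0, 0, 0]
    - [0, 0, 0]
  spin: [0, 0, 0, 0, 0, 0, 0]
  jaw: -1
  squeeze: 30

```text
time: 9.5
tool_pos: [0.6147, 0.1694, 0.204]
tool_rot: [3.141, -0.0, 0.114]
contact_force: [-0.2, -0.7, 2.3]
opening: 0.0155
grip_force: 30.0
```

Emit:
arm_command:
  xyz:
    - [0, 0, 8]
    - [0, 0, 15]
    - [0, 0, 25]
    - [0, 0, 30]
    - [0, 0, 30]
    - [0, 0, 30]
    - [0, 0, 30]
    - [0, 0, 30]
    - [0, 0, 30]
    - [0, 0, 22]
    - [0, 0, 8]
    - [0, 0, 0]
  spin: [0, 0, 0, 0, 0, 0, 0, 0, 0, 0, 0, 0]

```text
time: 10.7
tool_pos: [0.6143, 0.1695, 0.4634]
tool_rot: [-3.142, -0.003, 0.114]
contact_force: [-0.3, 0.9, -1.7]
opening: 0.0155
grip_force: 30.0
```

Emit:
arm_command:
  xyz:
    - [0, -8, 0]
    - [0, -16, 0]
    - [0, -25, 0]
    - [0, -28, 0]
    - [0, -28, 0]
    - [0, -28, 0]
    - [0, -28, 0]
    - [0, -28, 0]
    - [0, -28, 0]
    - [0, -28, 0]
    - [0, -28, 0]
    - [0, -28, 0]
    - [0, -28, 0]
    - [0, -28, 0]
    - [0, -28, 0]
    - [0, -28, 0]
    - [-1, -28, 0]
    - [-1, -20, 0]
    - [-1, -11, 0]
    - [0, -4, 0]
  spin: [1, 3, 4, 4, 4, 4, 4, 4.5, 4.5, 4.5, 4.5, 4.5, 4.5, 4.5, 4.5, 4.5, 4, 3.5, 2.5, 1]

```text
time: 12.7
tool_pos: [0.611, -0.3085, 0.4594]
tool_rot: [-3.138, -0.001, 1.431]
contact_force: [0.3, 0.8, -1.4]
opening: 0.0157
grip_force: 30.0
```

Emit:
arm_command:
  xyz:
    - [0, 0, -15]
    - [0, 0, -25]
    - [0, 0, -25]
    - [0, 0, -15]
    - [0, 0, 0]
    - [0, 0, 0]
  spin: [0, 0, 0, 0, 0, 0]

```text
time: 13.3
tool_pos: [0.6117, -0.3063, 0.3815]
tool_rot: [-3.141, -0.0, 1.432]
contact_force: [0.2, -0.5, -0.4]
opening: 0.0159
grip_force: 30.0
```

```bash
cat > m.py <<'E'
from h import *
import sys
k=sys.argv[1]; s=observe(); print(s["tool_pos"],s["tool_rot"],s["time"])
z0=s["tool_pos"][2]-.198
for n in("top","scene"):
    c,P=grab(n); im=c["img"]; np.savez(n+k+".npz",P=P,img=im); cv2.imwrite(f"pics/{n}{k}.png",im[...,::-1])
    L=seg(P,im,((.51,.71),(-.42,-.2),(z0+.003,z0+.022)),0); print(n,"lid",rect(L))
    T=L[abs(L[:,2]-z0-.015)<.006]; A=np.c_[T[:,:2]-T[:,:2].mean(0),np.ones(len(T))]; print("plate",rect(T),np.linalg.lstsq(A,T[:,2],rcond=None)[0].round(4))
    C=P[sel(P,(.51,.71),(-.42,-.2),(.1,.111))]; print("rim",rect(C) if len(C) else 0)
E
python3 m.py 2
```

```text
[ 0.61167299 -0.30625057  0.38154539] [-3.14083715e+00 -4.69422863e-04  1.43171246e+00] 13.3
top lid (array([ 633.8, -253.7]), array([17.9, 51.4]), 59.91, 87)
plate (array([ 633.8, -253.7]), array([17.9, 51.4]), 59.91, 86) [-0.0509 -0.1193  0.1983]
rim (array([ 629.7, -258.4]), array([ 9.5, 52.6]), 80.55, 50)
scene lid (array([ 611.4, -322.1]), array([34.6, 76.6]), 78.85, 145)
plate (array([ 611.4, -322.1]), array([34.6, 76.6]), 78.85, 144) [-0.0017 -0.0454  0.1992]
rim (array([ 611.2, -319.3]), array([85.6, 79. ]), 82.55, 209)
```

```bash
python3 - <<'E'
import cv2,numpy as np
a=cv2.imread("pics/top2.png")[120:270,340:490]; b=cv2.imread("pics/scene2.png")[200:350,210:360]
cv2.imwrite("pics/c2.png",cv2.resize(np.hstack([a,b]),(800,400),interpolation=cv2.INTER_CUBIC))
E
```

```text
(no output)
```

View pics/c2.png

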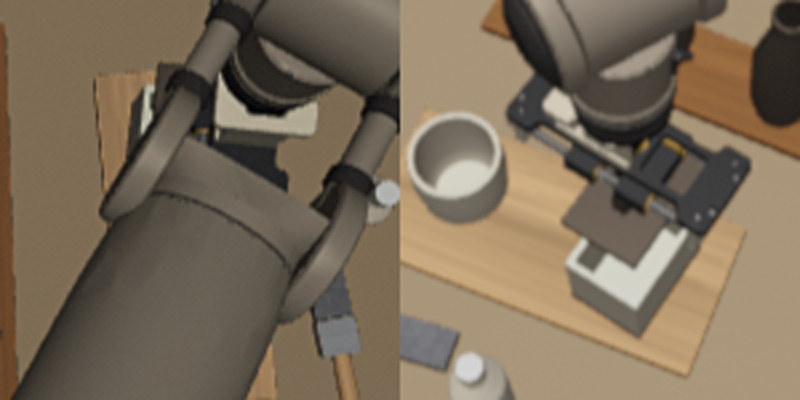

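Top camera is blocked by the wrist. In the scene camera the lid (plate corner near crop (635,265)) is held level above the caddy. I'll compare lid edges with rim edges in that camera's frame.

```bash
cat > e.py <<'E'
from h import *
import sys
def edges(Q,name,yaw=82.):
    a=np.radians(yaw); R=np.array([[np.cos(a),np.sin(a)],[-np.sin(a),np.cos(a)]])
    q=(Q[:,:2]-[.6124,-.3066])@R.T*1000
    for ax,sg in((0,-1),(0,1),(1,-1),(1,1)):
        o=q[:,1-ax]; b=np.round(o/4).astype(int); pts=[]
        for k in np.unique(b):
            t=q[b==k]; 
            if len(t)<2: continue
            i=np.argmax(sg*t[:,ax]); pts.append((t[i,1-ax],t[i,ax]))
        pts=np.array(pts); med=np.median(pts[:,1]); g=pts[abs(pts[:,1]-med)<5]
        f=np.polyfit(g[:,0],g[:,1],1)
        print(name,"xy"[ax],sg,"med %.1f n %d/%d slope %.1f deg span %.0f..%.0f"%(med,len(g),len(pts),np.degrees(f[0]),g[:,0].min(),g[:,0].max()))
D=np.load("scene1.npz"); P=D["P"]; edges(P[sel(P,(.54,.7),(-.42,-.24),(.1,.111))],"rim")
k=sys.argv[1]; zt=float(sys.argv[2])
D=np.load(f"scene{k}.npz"); P=D["P"]; L=seg(P,D["img"],((.54,.69),(-.4,-.22),(zt-.008,zt+.006)),0); edges(L,"lid"); print(len(L),np.percentile(L[:,2],[5,50,95]).round(4))
E
python3 e.py 2 .199
python3 - <<'E'
import numpy as np
D=np.load("scene1.npz");
E
```

```text
rim x -1 med -54.9 n 21/21 slope 1.1 deg span -39..39
rim x 1 med 54.1 n 20/21 slope -0.4 deg span -38..34
rim y -1 med -39.1 n 29/29 slope 0.5 deg span -55..54
rim y 1 med 37.9 n 29/29 slope -0.5 deg span -54..54
lid x -1 med -20.8 n 6/20 slope -4.3 deg span -7..19
lid x 1 med -6.9 n 10/20 slope -1.7 deg span -30..34
lid y -1 med -37.7 n 9/9 slope -3.1 deg span -32..-1
lid y 1 med 32.7 n 8/9 slope 0.4 deg span -27..-2
144 [0.1963 0.1992 0.2021]
```

```bash
python3 - <<'E'
import numpy as np
D=np.load("scene2.npz");P=D["P"];im=D["img"]
# crop x 563..665 -> cols 210+(x-400)*.375
for r in range(265,303,3):
    print(r,[(c,int(im[r,c].sum()),*(np.nan_to_num(P[r,c])*1000).astype(int)) for c in range(272,312,6)])
E
```

```text
265 [(272, 467, np.int64(500), np.int64(-243), np.int64(10)), (278, 111, np.int64(589), np.int64(-337), np.int64(282)), (284, 317, np.int64(601), np.int64(-333), np.int64(285)), (290, 201, np.int64(612), np.int64(-328), np.int64(286)), (296, 144, np.int64(629), np.int64(-332), np.int64(310)), (302, 189, np.int64(641), np.int64(-328), np.int64(312)), (308, 178, np.int64(648), np.int64(-315), np.int64(294))]
268 [(272, 464, np.int64(505), np.int64(-252), np.int64(13)), (278, 452, np.int64(520), np.int64(-245), np.int64(14)), (284, 279, np.int64(582), np.int64(-307), np.int64(198)), (290, 310, np.int64(616), np.int64(-334), np.int64(286)), (296, 183, np.int64(629), np.int64(-332), np.int64(294)), (302, 161, np.int64(644), np.int64(-334), np.int64(312)), (308, 129, np.int64(655), np.int64(-329), np.int64(313))]
271 [(272, 494, np.int64(510), np.int64(-261), np.int64(16)), (278, 385, np.int64(571), np.int64(-318), np.int64(193)), (284, 289, np.int64(585), np.int64(-314), np.int64(199)), (290, 161, np.int64(620), np.int64(-343), np.int64(292)), (296, 192, np.int64(632), np.int64(-338), np.
[... 3507 characters left out ...]
64(77)), (284, 332, np.int64(576), np.int64(-318), np.int64(26)), (290, 611, np.int64(590), np.int64(-310), np.int64(21)), (296, 283, np.int64(639), np.int64(-360), np.int64(197)), (302, 625, np.int64(618), np.int64(-297), np.int64(21)), (308, 623, np.int64(647), np.int64(-318), np.int64(106))]
301 [(272, 370, np.int64(548), np.int64(-334), np.int64(10)), (278, 608, np.int64(584), np.int64(-356), np.int64(105)), (284, 604, np.int64(579), np.int64(-323), np.int64(19)), (290, 623, np.int64(593), np.int64(-317), np.int64(20)), (296, 578, np.int64(607), np.int64(-310), np.int64(18)), (302, 622, np.int64(621), np.int64(-303), np.int64(19)), (308, 487, np.int64(649), np.int64(-322), np.int64(98))]
```

```bash
sed -i 's/(g<290)/(g<390)/' h.py; python3 e.py 2 .199
```

```text
rim x -1 med -54.9 n 21/21 slope 1.1 deg span -39..39
rim x 1 med 54.1 n 20/21 slope -0.4 deg span -38..34
rim y -1 med -39.1 n 29/29 slope 0.5 deg span -55..54
rim y 1 med 37.9 n 29/29 slope -0.5 deg span -54..54
lid x -1 med -51.8 n 20/20 slope 0.3 deg span -38..36
lid x 1 med -6.9 n 10/20 slope -1.7 deg span -30..34
lid y -1 med -39.1 n 14/14 slope -0.5 deg span -52..-1
lid y 1 med 35.8 n 14/14 slope -3.7 deg span -51..-2
648 [0.1961 0.1991 0.2022]
```

Emit:
arm_command:
  xyz:
    - [-0.5, -1.5, -5]
    - [-0.5, -1.5, -12]
    - [0, 0, -15]
    - [0, 0, -13]
    - [0, 0, -7]
    - [0, 0, -3]
    - [0, 0, 0]
    - [0, 0, 0]
  spin: [0, 0, 0, 0, 0, 0, 0, 0]

```text
time: 14.2
tool_pos: [0.6108, -0.3096, 0.3273]
tool_rot: [3.14, 0.001, 1.431]
contact_force: [0.5, -0.0, -1.3]
opening: 0.0159
grip_force: 30.0
```

```bash
python3 m.py 3|head -1; python3 e.py 3 .144
```

```text
[ 0.61076293 -0.3095744   0.32734911] [3.14047652e+00 5.03319778e-04 1.43148179e+00] 14.2
rim x -1 med -54.9 n 21/21 slope 1.1 deg span -39..39
rim x 1 med 54.1 n 20/21 slope -0.4 deg span -38..34
rim y -1 med -39.1 n 29/29 slope 0.5 deg span -55..54
rim y 1 med 37.9 n 29/29 slope -0.5 deg span -54..54
lid x -1 med -55.2 n 21/21 slope -0.5 deg span -38..38
lid x 1 med -8.7 n 12/21 slope -2.5 deg span -39..30
lid y -1 med -38.2 n 14/14 slope -1.2 deg span -55..-6
lid y 1 med 36.9 n 11/14 slope 0.3 deg span -54..-15
593 [0.1409 0.1442 0.1478]
```

Emit:
arm_command:
  xyz:
    - [0, 0, -3]
    - [0, 0, -5]
    - [0, 0, -4]
    - [0, 0, -2]
    - [0, 0, 0]
    - [0, 0, 0]
    - [0, 0, 0]
  spin: [0, 0, 0, 0, 0, 0, 0]

```text
time: 15.0
tool_pos: [0.6107, -0.3095, 0.313]
tool_rot: [3.141, 0.0, 1.431]
contact_force: [-0.9, -0.6, -2.1]
opening: 0.0158
grip_force: 30.0
```

```bash
python3 m.py 4|head -1; python3 e.py 4 .130; python3 - <<'E'
import cv2
b=cv2.imread("pics/scene4.png"); cv2.imwrite("pics/c4.png",cv2.resize(b[60:360,150:450],(600,600),interpolation=cv2.INTER_CUBIC))
E
```

```text
[ 0.61066641 -0.30954322  0.31295132] [3.14114454e+00 2.05081214e-04 1.43142342e+00] 15.0
rim x -1 med -54.9 n 21/21 slope 1.1 deg span -39..39
rim x 1 med 54.1 n 20/21 slope -0.4 deg span -38..34
rim y -1 med -39.1 n 29/29 slope 0.5 deg span -55..54
rim y 1 med 37.9 n 29/29 slope -0.5 deg span -54..54
lid x -1 med -54.4 n 21/21 slope 0.1 deg span -38..39
lid x 1 med -9.3 n 11/21 slope -1.6 deg span -39..30
lid y -1 med -37.9 n 14/14 slope 0.9 deg span -55..-6
lid y 1 med 36.8 n 12/14 slope -3.1 deg span -54..-12
575 [0.1265 0.1296 0.1331]
```

View pics/c4.png

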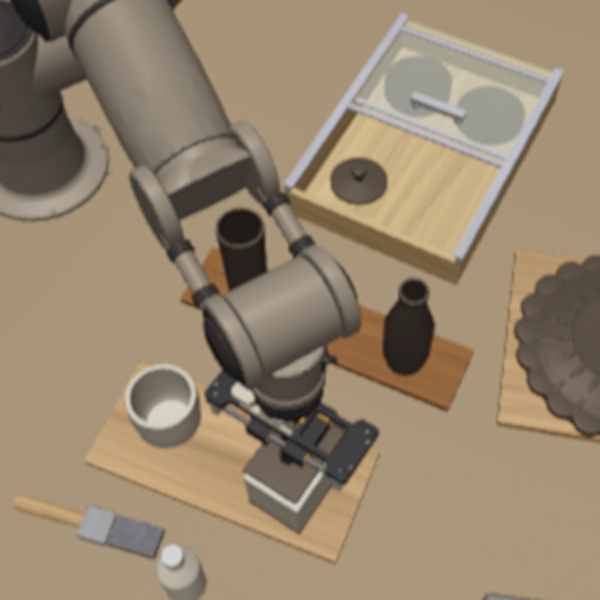

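The lid sits level and square over the caddy (crop (290,480)). Its edges match the rim to within about 1 mm and its underside is about 10 mm above the rim. The cover is open and the other ware looks undisturbed.

```bash
python3 -c "
from cell import *
print(hand_in())"
```

```text
the job is handed in; nothing more can be done
None
```

I slid the cover open to its stop and handed the job in with the gripper holding the rectangular lid level over the caddy, centred to about 1 mm and about 1 cm above the rim. Nothing looked touched or shifted in the last scene-camera picture, though the arm hid the middle vase.

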